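# Set the last push rivet of an oven filter cover

### The job

The white cover of the red filter box still lacks one of its push rivets. Take the loose rivet from its stand, seat it fully in the empty hole with its orange centre pin still up, and only then push the pin down flush with the head to lock it. The cover floats on a soft foam seal: press just hard enough, never squash the seal flat, leave the jar, bottle, screwdriver and tray alone, and let go at the end.

Things in the scene. Friction and masses are not known exactly. Their poses are not given: they have to be found in the camera images.
- hole (a point): Mouth of the empty hole, on top of the white cover, ringed in grey (28 mm). The hole is 11.8 mm wide, through the 6 mm cover, free for 30 mm below; z points up. The cover (200 x 150 mm, top about 51 mm above the bench, same yaw as this point) lies on a red box; the hole is 62 mm from its centre towards -x and 45 mm towards +y. Its other three rivets are already set.
- cover (a joint): How far the cover has sunk on its foam seal, in m: 0 = at rest, 0.008 = seal fully flat. It springs back when let go. It gives by several mm under the load that the pin needs, and is squashed flat (over 0.0075) at about 17 N.
- rivet_grip (a point): Centre of the rivet's black square head (18 x 18 mm wide, 10 mm high, sides along the point's x and y), to be grasped. Below the head is a round flange 24 mm across and 3 mm thick, whose underside is 8 mm below this point. Weight about 30 g. It starts upright in a steel tube (20 mm outside, its rim about 36 mm above the bench) on a 60 mm aluminium block, flange resting on the rim.
- rivet_seat (a point): Centre of the underside of the rivet's flange, where it meets the cover when seated. Below it is the shank, 10 mm thick and 18 mm long, tapered to 6 mm over its last 7 mm. z points up along the rivet.
- pin_top (a point): Centre of the top of the rivet's orange centre pin, 10 mm across. At the start it stands 6 to 8 mm above the top of the black head.
- pin (a joint): How far the centre pin has been pushed into the rivet, in m: 0 to 0.002 at the start, 0.008 = bottomed, its top flush with the head. It slides at about 9 N, stays where it is left, and stops firmly when flush.
- rivet_stand: The aluminium block, 60 x 60 x 12 mm, fixed to the bench, with the steel tube in its middle; origin at the centre of its underside.
- jar: Bystander: amber glass jar, 56 mm wide, 70 mm high, origin at the centre of its underside.
- wash_bottle: Bystander: white bottle with blue cap, 64 mm wide, 170 mm high, origin at the centre of its underside.
- screwdriver: Bystander: screwdriver with red handle lying on the bench, about 200 mm long along its x. Its origin lies on the bench below its middle.
- parts_tray: Bystander: open blue plastic tray, 120 x 90 x 35 mm, origin at the centre of its underside.
Things that resemble listed ones, but are neither listed nor needed, are in the scene too. Of the things that look like the part that bears hole, the largest one is meant.

How it is judged:
By the outcome, as a careful person would: the job done as asked, in the order asked, and still so for the second after the job is handed in, with the robot touching nothing.
It also fails if it takes over 45 s, if anything falls off the work surface, if the arm or the gripper's body presses on something with over 40 N, if the wrist force passes 120 N, or if a joint passes its speed limit or range.

### The arm

A 6-joint arm with a two-finger parallel gripper is mounted at the origin on the work surface. World frame = base frame: x ahead of the robot, y to its left, z up, the work surface at z = 0. Lengths are in m, angles in rad, forces in N, time in s.
With the tool pointing down it reaches from about 0.35 to 0.725 m from the base axis. Payload 4.3 kg.
Tool frame: the origin (TCP) lies on the centre line of the jaws, within the pads' length; the fingertips stand tcp_to_tips ahead of it and the grasp point (between the pads) lies 3 mm ahead of it (tcp_to_tips is the distance from the TCP to the fingertips, in m); z points along the fingers, y is the line along which they close (so a half turn about z gives the same grasp; the last joint's range is limited). The gripper opens to 85 mm and grips with 20 to 120 N. Pads are 22 mm wide; open, the fingers measure 114 mm over their backs; the gripper's body (76 mm by 85 mm) begins 54 mm behind the grasp point. The pads swing forward as they close: fully open they stand 13 mm farther back than shut.
Start: joints at [1.099, 0.377, 0.081, 1.274, 0, 1.46], TCP at [0.204, 0.538, 0.253] pointing down, gripper open.
Joint ranges: [-2.72, 2.72], [-0.84, 1.66], [-1.02, 1.22], [-1.77, 2.12], [-1.37, 1.28], [-3.14, 3.14]. Speed limits (rad/s): [2.57, 2.57, 3.14, 3.14, 3.14, 3.14].

### API

Orientations are given as a unit quaternion [w, x, y, z].
In Python, from bench import get_state, camera, sign_off, tcp_to_tips gives the robot as it stands.
- The arm moves only by the tool apply_moves, never from a script. Its argument "rows" is one flat list of numbers, 5 for each row, row after row: the closure, from -1 (fully open) to 1 (shut), then the shift along the world's x, y, z in mm, then the turn about the world's z in degrees. A call has 1 to 20 rows; each row shifts and turns the commanded pose from where the row before left it; what a row does not reach is not made up. A row lasts 1/12 s, in which the tool goes at most 41.7 mm and 7.16 degrees, less where a joint would pass 70% of its speed; a pose out of reach is approached as far as the arm can. A call with a gripper value outside its range is refused whole. The fingers move at their own pace and stop on an object; the grip force is fixed at half the most. Time passes only in rows, so rows that do not move let the fingers close. It gives the time, the measured TCP pose, the force, the opening and the grip force at its end, in the units of the state.
- get_state(): the state, without advancing time (a new reading comes with each control period).
- camera(name): name is "side" or "top" or "wrist"; returns a dict with "img" (420x560x3 uint8, red, green, blue), "depth" (420x560 float32, m along the optical axis (not along the pixel's ray), 0 where there is no reading), "camera_matrix" (3x3 intrinsics, pixels), "rvec" (rotation vector, rad) and "tvec" (3), from world to camera coordinates, as OpenCV has them. Camera axes: x right, y down, z forward; pixel columns grow to the right and rows downward; lengths in m; the calibration is good to about 2 mm. A picture is of the moment at which its call begins.
- sign_off(): hands the job in; it is judged then, once.
The state is a dict: "clock": time; "joints": joint angles; "joint_velocities": joint speeds; "tau": joint torques, N m; "eef_pos": TCP position; "ee_rot": TCP orientation; "force": force on the tool from outside, world axes, zero at the start; "ft_torque": the same for the moment, N m; "gripper_width": finger opening in m; "grasp_force": force on a finger pad.
Only numpy, scipy, OpenCV 4.12 (cv2) and the standard library are available. Lean on these libraries where they do the work, as an engineer would, in place of code of your own. Each camera call takes 0.05 s, during which the arm holds its last target. There are 200 camera calls.

## Working session

There is one attempt and no reset: what is moved stays moved. The work goes in short steps, Python scripts to look and compute and a tool call to move; the robot and the scene stay as the last step left them, time stands still between calls to the robot, and variables do not carry over. Pictures are saved under pics/ and viewed, at most 10 in all, crops included, and the job is handed in when it is done.

Besides the shell and the picture viewer there is one more tool, called after "Emit:" in YAML: its name, and indented under it one key for each argument. apply_moves: Moves the arm, as the interface text tells. Its arguments: {"type":"object","properties":{"rows":{"type":"array","items":{"type":"number"}}},"required":["rows"]}

```bash
mkdir -p pics; cat > h.py <<'E'
import numpy as np, cv2
from bench import get_state, camera, sign_off, tcp_to_tips
def shot(n):
    c=camera(n); c['R']=cv2.Rodrigues(np.array(c['rvec'],float))[0]; c['t']=np.array(c['tvec'],float).ravel(); c['K']=np.array(c['camera_matrix']); return c
def ray(c,u,v):
    d=c['R'].T@np.linalg.inv(c['K'])@np.array([u,v,1.]); return -c['R'].T@c['t'], d
def onz(c,u,v,z):
    o,d=ray(c,u,v); return o+d*(z-o[2])/d[2]
def pt(c,u,v):
    o,d=ray(c,u,v); return o+d*c['depth'][int(round(v)),int(round(u))]
def proj(c,p):
    q=c['K']@(c['R']@np.array(p)+c['t']); return q[:2]/q[2]
def save(n,im,s=1):
    cv2.imwrite('pics/'+n,cv2.cvtColor(cv2.resize(im,None,fx=s,fy=s,interpolation=cv2.INTER_CUBIC),cv2.COLOR_RGB2BGR))
E
python3 - <<'E'
from h import *
print(get_state(),tcp_to_tips)
for n in ('top','side'):
    c=shot(n); save(n+'0.png',c['img'],1.4); print(n,c['K'].tolist(),-c['R'].T@c['t'],c['R'][2])
E
```

```text
{'clock': 0.0, 'joints': array([1.09867939e+00, 3.78061502e-01, 7.96223354e-02, 1.27439216e+00,
       1.81202367e-05, 1.46049345e+00]), 'joint_velocities': array([-0.00022928, -0.00050467,  0.00082599,  0.00026638, -0.0014696 ,
        0.00041864]), 'tau': array([-1.95199726e-03, -4.63606346e+01,  2.69873965e+01,  2.07899854e-02,
       -3.24208249e-04,  1.26706487e-05]), 'eef_pos': array([0.20324553, 0.53722938, 0.25236034]), 'ee_rot': array([-3.00815090e-04,  1.79921792e-01,  9.83680392e-01, -9.72061084e-04]), 'force': array([-0.12429719, -0.89120133,  0.6965722 ]), 'ft_torque': array([-0.06551304,  0.00286469, -0.00750125]), 'grasp_force': 0.0, 'gripper_width': 0.08562022321680275} 0.022
top [[520.8151960425386, 0.0, 274.66053170848147], [0.0, 520.8151960425386, 204.8720592901464], [0.0, 0.0, 1.0]] [ 5.22636868e-01 -5.45836765e-04  1.33901128e+00] [ 8.67046083e-02  8.55740383e-04 -9.96233697e-01]
side [[487.02138050364596, 0.0, 279.17979981731196], [0.0, 487.02138050364596, 207.55736338500733], [0.0, 0.0, 1.0]] [0.48054205 0.98842917 0.77015503] [ 0.12231442 -0.81142391 -0.5715159 ]
```

View pics/top0.png

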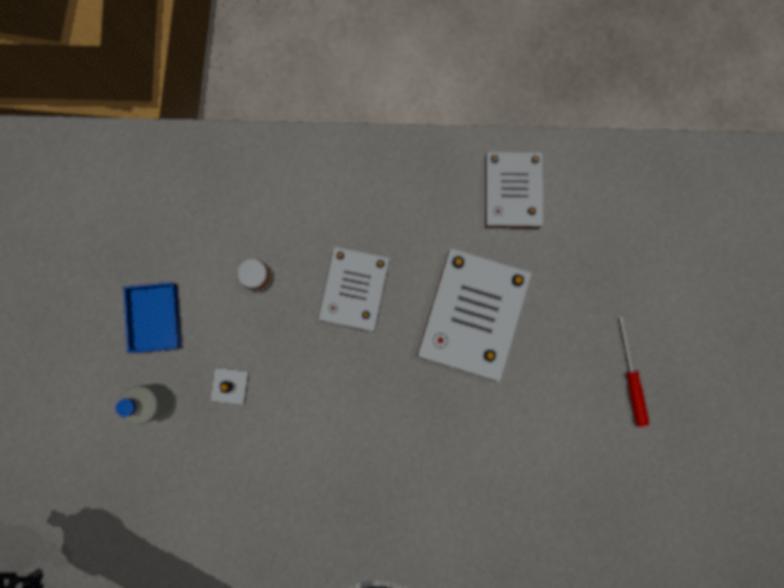

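View pics/side0.png

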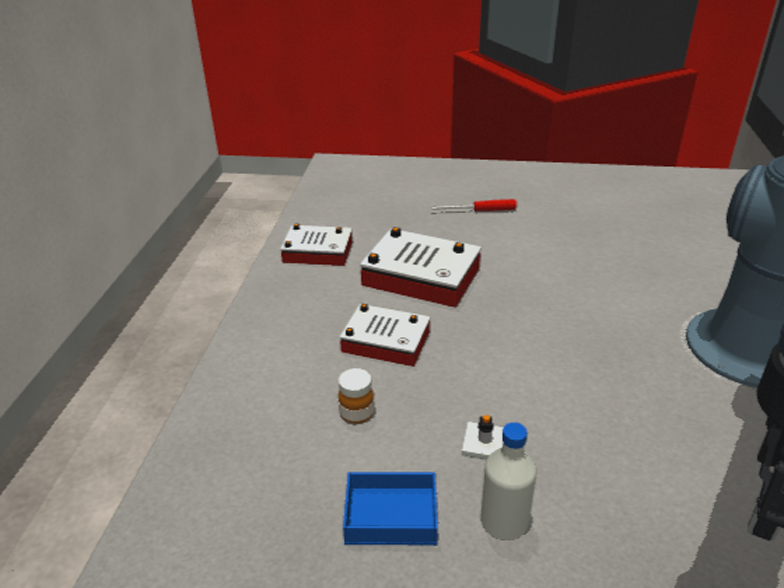

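The top view shows the loose rivet on its stand at (161,276), in unscaled pixels. The big cover's empty hole is at (314,243).
Possible mix-ups:
- **Rivets:** those already set in the covers, e.g. (327,187), (370,200) and (350,254).
- **Holes:** the medium cover's at (238,220) and the small cover's at (356,151).

I choose the rivet on the aluminium stand and the hole in the largest cover.

```bash
cat > m.py <<'E'
from h import *
def tri(c1,p1,c2,p2):
    P=[c['K']@np.c_[c['R'],c['t']] for c in (c1,c2)]
    X=cv2.triangulatePoints(P[0],P[1],np.array(p1,float).reshape(2,1),np.array(p2,float).reshape(2,1)).ravel(); return X[:3]/X[3]
def blob(c,m,u,v,r):
    w=np.zeros(m.shape,np.uint8); w[int(v-r):int(v+r+1),int(u-r):int(u+r+1)]=1
    ys,xs=np.nonzero(m&(w>0)); return np.array([xs.mean(),ys.mean()]),len(xs)
def orange(c):
    h=cv2.cvtColor(c['img'],cv2.COLOR_RGB2HSV); return (h[...,0]>5)&(h[...,0]<25)&(h[...,1]>130)&(h[...,2]>90)
E
python3 - <<'E'
from m import *
t=shot('top'); s=shot('side')
a,na=blob(t,orange(t),161,276,9); b,nb=blob(s,orange(s),347,300,9)
print('pin',a,na,b,nb,tri(t,a,s,b))
# cover
for c,u,v in((t,345,215),):
    g=c['img'].min(2); m=(g>130).astype(np.uint8); print(c['img'][v,u])
    n,l,st,ce=cv2.connectedComponentsWithStats(m); 
    for i in range(1,n):
        if st[i,4]>200: print(st[i],ce[i])
    i=l[v-15,u+20]; ct=max(cv2.findContours((l==i).astype(np.uint8),0,2)[0],key=cv2.contourArea)
    bx=cv2.boxPoints(cv2.minAreaRect(ct)); W=np.array([onz(c,*p,0.051) for p in bx]); print(W, [np.linalg.norm(W[k]-W[k-1]) for k in range(4)],W.mean(0))
    for k in range(2): d=W[k+1]-W[k]; print(np.degrees(np.arctan2(d[1],d[0])))
print('hole top',onz(t,314.3,243.4,.051),'side',onz(s,443/1.4,273/1.4,.051),'tri',tri(t,(314.3,243.4),s,(443/1.4,273/1.4)))
A=cv2.resize(t['img'][215:300,135:335],None,fx=4,fy=4,interpolation=2); B=cv2.resize(s['img'][160:245,240:440],None,fx=4,fy=4,interpolation=2)
B=cv2.resize(np.hstack([s['img'][165:230,255:355],s['img'][270:335,300:400]]),None,fx=4,fy=4,interpolation=2)
save('crop.png',np.vstack([A,B])[:600])
E
```

```text
pin [159.38461538 276.38461538] 13 [346.88888889 298.48148148] 27 [0.45344053 0.27815444 0.0569006 ]
[123 126 128]
[350 122  37  37 559] [368.33810376 146.21824687]
[ 230  180   45   55 1148] [252.17770035 207.1184669 ]
[ 301  181   75   89 3147] [338.5668891  226.15157293]
[152 265  23  22 260] [163.74615385 275.13076923]
[[ 1.1476419   0.71738258  0.051     ]
 [ 1.17934436 -0.71915964  0.051     ]
 [ 0.13420485 -0.69222308  0.051     ]
 [ 0.10574975  0.64723363  0.051     ]] [np.float64(1.044250990659155), np.float64(1.4368919941426563), np.float64(1.0454865784929173), np.float64(1.3397589242872194)] [ 0.64173521 -0.01169163  0.051     ]
-88.73576825014014
178.5236329396386
hole top [ 0.54147708 -0.09925289  0.051     ] side [ 0.54331175 -0.10172395  0.051     ] tri [ 0.54224751 -0.09908304  0.05276036]
```

View pics/crop.png

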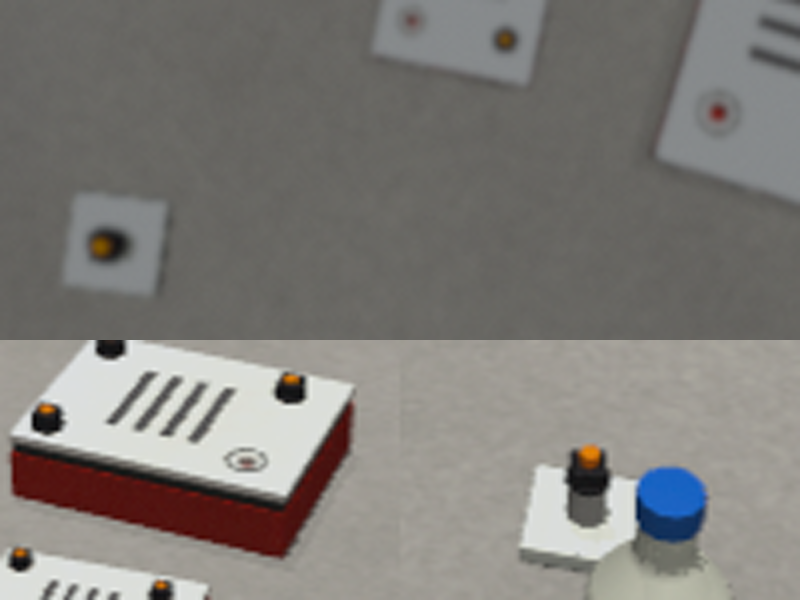

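The crop confirms both choices. The loose rivet on the stand has a black head and orange pin, at (100,245) in the crop. The empty ringed hole with red inside is in the big cover, at (717,113). The triangulated pin top is z = 57 mm (expected 55–57) and the hole is z = 52.8 mm (expected 51). I'm moving above the rivet now.

Emit:
apply_moves:
  rows: [0, 25, -26, 0, 0, 0, 25, -26, 0, 0, 0, 25, -26, 0, 0, 0, 25, -26, 0, 0, 0, 25, -26, 0, 0, 0, 25, -26, 0, 0, 0, 25, -26, 0, 0, 0, 25, -26, 0, 0, 0, 25, -26, 0, 0, 0, 25, -25, 0, 0, 0, 0, 0, -40, 0, 0, 0, 0, -30, 0, 0, 0, 0, 0, 0, 0, 0, 0, 0, 0]

```text
clock: 1.37
eef_pos: [0.4517, 0.2779, 0.1819]
ee_rot: [-0.002, 0.18, 0.984, -0.001]
force: [-0.1, -0.2, 0.6]
gripper_width: 0.043
grasp_force: 0.0
```

```bash
python3 - <<'E'
from m import *
s=get_state(); print(s['eef_pos'],s['ee_rot'],s['gripper_width'])
w=shot('wrist'); save('w1.png',w['img']); np.save('w1.npy',w,allow_pickle=True)
print(-w['R'].T@w['t'],proj(w,[.4534,.278,.057]),proj(w,[.4534,.278,.049]))
E
```

```text
[0.45170773 0.2778536  0.18191859] [-0.00217997  0.18003948  0.98365589 -0.00145587] 0.042951168096594425
[0.37496347 0.30828022 0.30313794] [277.46985009 215.08041148] [277.49294747 211.98391803]
```

View pics/w1.png

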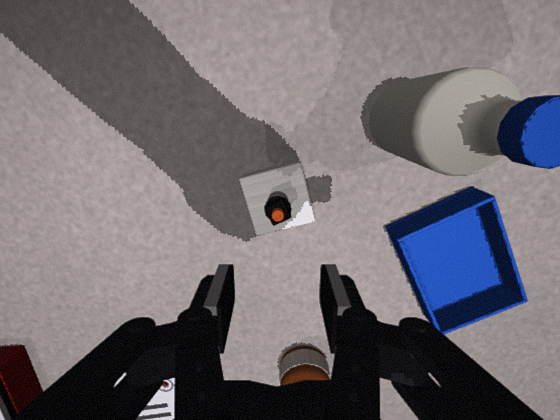

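The wrist view shows the orange pin at (278,215), against (277.5,215.1) predicted, so the position agrees. I'm descending for a closer look at the head's yaw.

Emit:
apply_moves:
  rows: [0, 2, 0, -40, 0, 0, 0, 0, -25, 0, 0, 0, 0, 0, 0, 0, 0, 0, 0, 0]

```text
clock: 1.75
eef_pos: [0.4554, 0.2793, 0.1195]
ee_rot: [-0.0, 0.179, 0.984, 0.0]
force: [-0.2, 0.4, -0.2]
gripper_width: 0.0426
grasp_force: 0.0
```

```bash
python3 - <<'E'
from m import *
s=get_state(); print(s['eef_pos'])
w=shot('wrist'); np.save('w2.npy',w,allow_pickle=True)
u,v=proj(w,[.4534,.278,.049]).round().astype(int); print(u,v)
a,n=blob(w,orange(w),u,v,25); t=shot('top'); w1=np.load('w1.npy',allow_pickle=True).item(); a1,_=blob(w1,orange(w1),277,215,12)
print('pin',a,n,onz(w,*a,.056),tri(w1,a1,w,a), a1)
# rectified view of plane z=.049, 0.1mm... 12 px/mm, x right=world x, up=world y
g=np.array([[.4534-.025,.278-.025],[.4534+.025,.278-.025],[.4534+.025,.278+.025],[.4534-.025,.278+.025]])
src=np.float32([proj(w,[*p,.049]) for p in g]); dst=np.float32([[0,600],[600,600],[600,0],[0,0]])
r=cv2.warpPerspective(w['img'],cv2.getPerspectiveTransform(src,dst),(600,600),flags=cv2.INTER_CUBIC)
r=np.clip(r.astype(float)*2.2,0,255).astype(np.uint8)
save('w2.png',r)
E
```

```text
[0.4554248  0.27931854 0.11951698]
273 238
pin [272.41666667 242.03921569] 204 [0.45338397 0.27787948 0.056     ] [0.454958   0.27729557 0.05222942] [277.43589744 215.17948718]
```

View pics/w2.png

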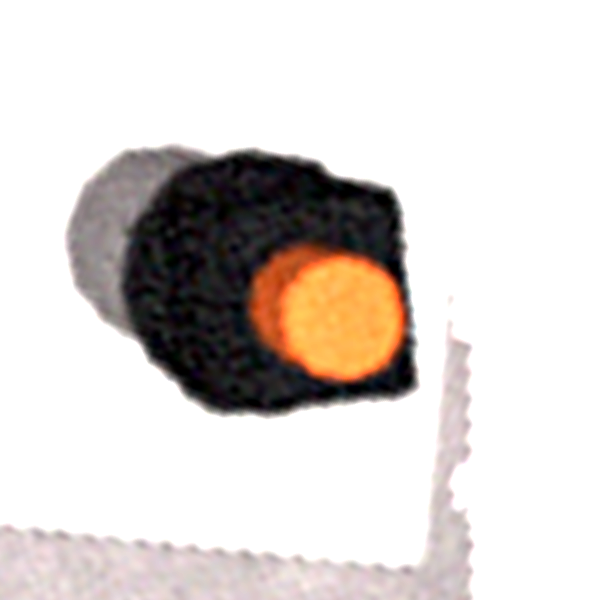

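The rectified close-up shows the pin top at (342,315). The head's right edge runs (400,195)→(415,388) and its lower edge leaves (415,388), so the yaw is about 5–8°. I'll fit those two edges.

```bash
python3 - <<'E'
from m import *
w=np.load('w2.npy',allow_pickle=True).item()
c0=np.array([.4534,.278])
g=[c0+.025*np.array(p) for p in((-1,-1),(1,-1),(1,1),(-1,1))]
src=np.float32([proj(w,[*p,.049]) for p in g]); dst=np.float32([[0,600],[600,600],[600,0],[0,0]])
r=cv2.warpPerspective(w['img'],cv2.getPerspectiveTransform(src,dst),(600,600),flags=cv2.INTER_CUBIC).astype(float)
m=r.mean(2)<45; m|=(r[...,0]>1.5*r[...,2]+20)
ys=np.arange(210,375); xr=[np.nonzero(m[y])[0].max() for y in ys]; a,b=np.polyfit(ys,xr,1)
xs=np.arange(300,405); yb=[np.nonzero(m[:,x])[0].max() for x in xs]; 
print('right edge yaw',np.degrees(np.arctan(a)),a*300+b,'std',np.std(xr-np.polyval((a,b),ys)))
for lo in(250,300,340):
    xs=np.arange(lo,405); yb=[np.nonzero(m[:,x])[0].max() for x in xs]; q=np.polyfit(xs,yb,1); print('bottom yaw',np.degrees(np.arctan(-q[0])),np.std(yb-np.polyval(q,xs)))
k=r.mean(2); dark=np.clip(cv2.GaussianBlur(k,(0,0),4)*8,0,255).astype(np.uint8)
for y in (200,240,270,380): print(y,cv2.GaussianBlur(k,(0,0),5)[y,130:420:15].round(0))
E
```

```text
right edge yaw 5.51609340144385 405.82712579809254 std 1.077065776966244
bottom yaw 7.882958149460111 1.5320435984232854
bottom yaw 6.084377850004552 0.7300913065435447
bottom yaw 4.940995365882423 0.6686537983874041
200 [ 67.  54.  18.   4.   7.   7.   6.   7.   8.   6.   9.   9.   8.   9.
  11.  12.  10.   9. 105. 164.]
240 [ 36.  11.  10.   5.  11.  11.  12.  15.  16.  16.  13.  17.  19.  14.
  12.  14.  14.  13.  54. 157.]
270 [ 19.  11.  11.   8.   5.  12.  10.  10.  13.  37.  46.  50.  81.  97.
 102.  98.  79.  37.  34. 155.]
380 [169. 174. 150.  69.   7.   6.  13.  12.  13.  15.  16.  14.  19.  33.
  46.  41.  20.  10.   7.  67.]
```

Emit:
apply_moves:
  rows: [0, -2, 0, 0, 6.5, 0, 0, 0, 0, 6.5, 0, 0, 0, 0, 6.5, 0, 0, 0, 0, 6.5, 0, 0, 0, -20, 0, 0, 0, 0, -20, 0, 0, 0, 0, -10, 0, 0, 0, 0, 0, 0, 0, 0, 0, 0, 0, 0, 0, 0, 0, 0]

```text
clock: 2.68
eef_pos: [0.4547, 0.2794, 0.0699]
ee_rot: [0.001, -0.046, 0.999, 0.001]
force: [-0.0, 0.5, -0.3]
gripper_width: 0.0426
grasp_force: 0.0
```

```bash
python3 - <<'E'
from m import *
s=get_state(); p=s['eef_pos']; q=s['ee_rot']; print(p,q,2*np.degrees(np.arctan2(q[2],q[1]))-90, s['force'],s['joints'])
w=shot('wrist'); a,n=blob(w,orange(w),*proj(w,[.4533,.278,.056]),40); print(a,n,onz(w,*a,.056),[pt(w,*(a+[0,k])) for k in(0,)])
save('w3.png',w['img'])
E
```

```text
[0.45467376 0.27941119 0.06994208] [ 1.15574311e-03 -4.60264344e-02  9.98939415e-01  5.26778682e-04] 95.27610909493453 [-0.01919802  0.50680726 -0.28872714] [ 4.32084591e-01  4.22551893e-01 -3.54255380e-01  7.91450986e-01
  1.05691225e-04  3.39999250e-01]
[272.11953353 282.2361516 ] 343 [0.45277482 0.27763205 0.056     ] [array([0.45233735, 0.27760386, 0.05672934])]
```

View pics/w3.png

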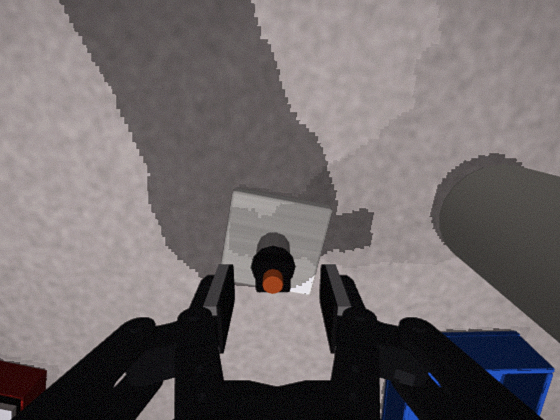

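The wrist view shows the pin at (272,282) and the jaw centre at about 277. The tool therefore sits about 1.5 mm too far in +y, which agrees with the numbers. I'll correct that, lower and close.

Emit:
apply_moves:
  rows: [0, -1.5, -1.5, -4, 0, 0, 0, 0, -4, 0, 0, 0, 0, 0, 0, 0, 0, 0, 0, 0, 1, 0, 0, 0, 0, 1, 0, 0, 0, 0, 1, 0, 0, 0, 0, 1, 0, 0, 0, 0, 1, 0, 0, 0, 0, 1, 0, 0, 0, 0]

```text
clock: 3.57
eef_pos: [0.4523, 0.2774, 0.0612]
ee_rot: [0.0, -0.046, 0.999, 0.0]
force: [-1.6, 0.0, 6.5]
gripper_width: 0.016
grasp_force: 80.7
```

```bash
python3 - <<'E'
from m import *
s=get_state(); print(s['eef_pos'],s['force'],s['gripper_width'],s['grasp_force'])
E
```

```text
[0.4522862  0.27739462 0.06115416] [-1.61925648e+00  1.22008261e-03  6.48549589e+00] 0.01602645586397647 80.67182393744588
```

Emit:
apply_moves:
  rows: [1, 0, 0, 10, 0, 1, 0, 0, 15, 0, 1, 0, 0, 25, 0, 1, 0, 0, 30, 0, 1, 0, 0, 0, 0, 1, 0, 0, 0, 0]

```text
clock: 4.07
eef_pos: [0.4539, 0.2782, 0.1429]
ee_rot: [0.002, -0.046, 0.999, 0.001]
force: [0.3, 0.4, -0.8]
gripper_width: 0.0159
grasp_force: 79.7
```

```bash
python3 - <<'E'
from m import *
s=get_state(); print(s['eef_pos'],s['force'],s['gripper_width'],s['grasp_force'])
w=shot('wrist'); d=shot('side')
u,v=proj(d,[.4523,.2774,.12]).astype(int); A=cv2.resize(d['img'][v-40:v+40,u-40:u+40],(480,480),interpolation=2)
B=cv2.resize(np.clip(w['img'][230:350,215:335]*2.,0,255).astype(np.uint8),(480,480),interpolation=2)[:, :310]
B=cv2.resize(np.clip(w['img'][220:380,220:326]*2.,0,255).astype(np.uint8),(318,480),interpolation=2)
save('g1.png',np.hstack([A,B]))
E
```

```text
[0.45386208 0.2781768  0.14288115] [ 0.34889917  0.42364973 -0.75975088] 0.015900666797284066 79.67185919755138
```

View pics/g1.png

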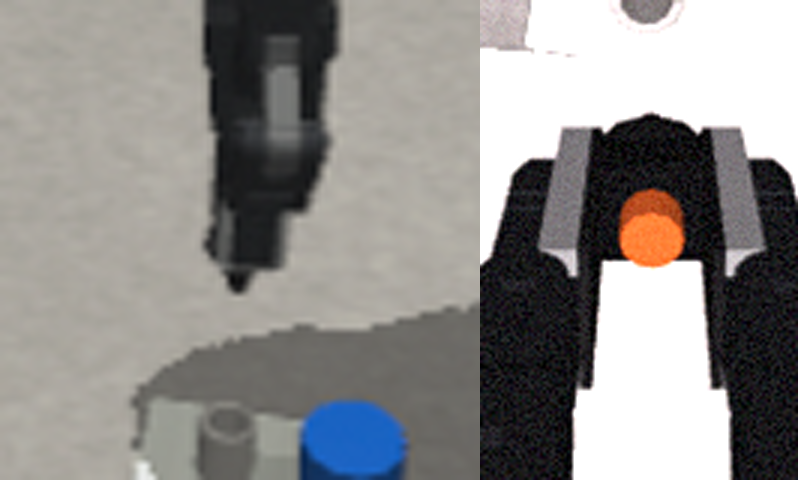

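The crop shows the rivet held upright between the pads with its orange pin up at (652,240). The empty tube is below it at (228,430). Next I carry it to the hole.

Emit:
apply_moves:
  rows: [1, 6, -25, 0, 0, 1, 6, -25, 0, 0, 1, 6, -25, 0, 0, 1, 6, -25, 0, 0, 1, 6, -25, 0, 0, 1, 6, -25, 0, 0, 1, 6, -25, 0, 0, 1, 6, -25, 0, 0, 1, 6, -25, 0, 0, 1, 6, -25, 0, 0, 1, 6, -25, 0, 0, 1, 6, -25, 0, 0, 1, 6, -25, 0, 0, 1, 6, -25, 0, 0, 1, 4, -27, 0, 0, 1, 0, 0, 0, 0, 1, 0, 0, 0, 0, 1, 0, 0, 0, 0]

```text
clock: 5.67
eef_pos: [0.5389, -0.0991, 0.1391]
ee_rot: [-0.001, -0.046, 0.999, 0.001]
force: [-1.3, -0.1, -1.0]
gripper_width: 0.0161
grasp_force: 79.8
```

```bash
cat > holes.py <<'E'
from m import *
def look(name=None):
    s=get_state(); p=s['eef_pos']; print(p,s['force'],s['gripper_width'])
    w=shot('wrist'); a,n=blob(w,orange(w),272,285,25); zp=p[2]-.0045
    print('pin px',a,n,'depthpt',pt(w,*a),'at z',zp,onz(w,*a,zp))
    h=cv2.cvtColor(w['img'],cv2.COLOR_RGB2HSV); red=((h[...,0]<8)|(h[...,0]>172))&(h[...,1]>110)
    u,v=proj(w,[.5418,-.0995,.051]); print('pred hole px',u,v)
    np.save('wl.npy',w,allow_pickle=True)
    if name:
        x0=int(u-50);y0=int(v-45); save(name,np.clip(w['img'][y0:y0+120,x0:x0+160]*1.,0,255).astype(np.uint8),5); print('crop origin',x0,y0)
    return w,red
E
python3 - <<'E'
from holes import *
look('h1.png')
E
```

```text
[ 0.53888215 -0.09909665  0.13911513] [-1.2795282  -0.11434741 -1.03249105] 0.01605237178017253
pin px [276.67326733 299.04620462] 303 depthpt [ 0.54018447 -0.09837295  0.13401657] at z 0.13461513135819056 [ 0.5397891  -0.0984095   0.13461513]
pred hole px 274.82479341929593 233.37938226092572
crop origin 224 188
```

View pics/h1.png

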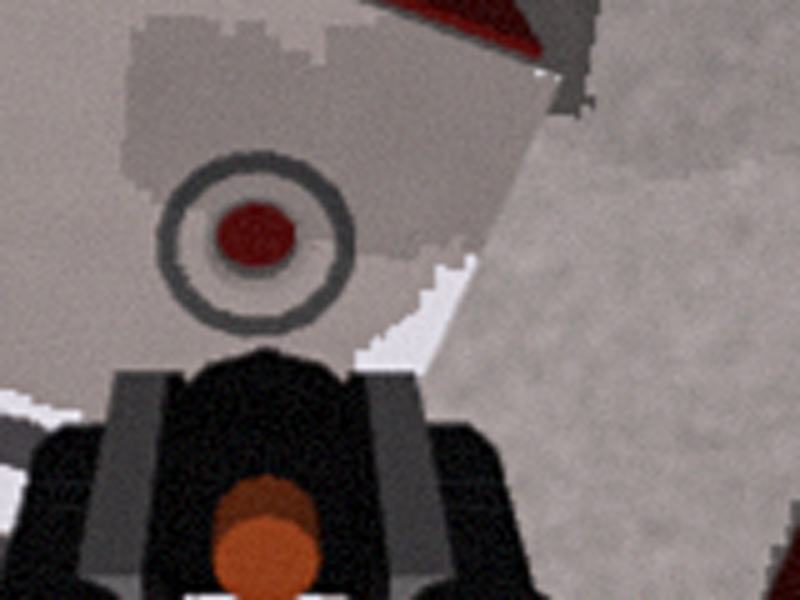

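The crop shows the ringed hole centred at crop (256,243), i.e. image (275,236.5). The pin top is at crop (267,558) and upright. Now I compute the offset.

```bash
cat > off.py <<'E'
from m import *
w=np.load('wl.npy',allow_pickle=True).item(); 
h=cv2.cvtColor(w['img'],cv2.COLOR_RGB2HSV); red=((h[...,0]<10)|(h[...,0]>170))&(h[...,1]>120)
hr,n=blob(w,red,275,235,12)
hp=np.array([275.,236.4])
P=onz(w,*hp,.0515); print('hole',P,'red px',hr,n)
for e in((20.5,0),(-20.5,0)): print(pt(w,*(hp+[e[0]*.7,0])))
print('ring dia',np.linalg.norm(onz(w,hp[0]-19.8,hp[1],.051)-onz(w,hp[0]+19.8,hp[1],.051)))
pt_=onz(w,277.2,299.4,.134); print('pin',pt_,'move',(P-pt_)*1e3)
for dz in(0,-.008,-.018,-.021): print(dz,proj(w,pt_+[0,0,dz])-[224,188])
E
python3 off.py
```

```text
hole [ 0.5438684  -0.09918736  0.0515    ] red px [274.83108108 234.55405405] 148
[ 0.54283665 -0.0891477   0.05176388]
[ 0.54508124 -0.10925841  0.05081188]
ring dia 0.02794708605796462
pin [ 0.54036007 -0.09811519  0.134     ] move [  3.50833132  -1.07216854 -82.5       ]
0 [ 53.2 111.4]
-0.008 [ 53.16802377 101.85644415]
-0.018 [53.13222399 91.17172087]
-0.021 [53.12227955 88.20372529]
```

Emit:
apply_moves:
  rows: [1, 3.5, -1, 0, 0, 1, 0, 0, -15, 0, 1, 0, 0, -15, 0, 1, 0, 0, 0, 0, 1, 0, 0, 0, 0, 1, 0, 0, 0, 0]

```text
clock: 6.22
eef_pos: [0.5438, -0.1002, 0.1109]
ee_rot: [0.0, -0.046, 0.999, 0.0]
force: [-0.5, 0.3, -0.3]
gripper_width: 0.0159
grasp_force: 79.8
```

```bash
python3 - <<'E'
from holes import *
look('h2.png')
E
```

```text
[ 0.54375906 -0.10020522  0.11086401] [-0.45607191  0.31420756 -0.25653615] 0.01590535838143765
pin px [276.53235294 297.92058824] 340 depthpt [ 0.54480021 -0.09955271  0.10527125] at z 0.1063640085422618 [ 0.54407904 -0.09961786  0.10636401]
pred hole px 277.2177155974431 243.3413561852658
crop origin 227 198
```

View pics/h2.png

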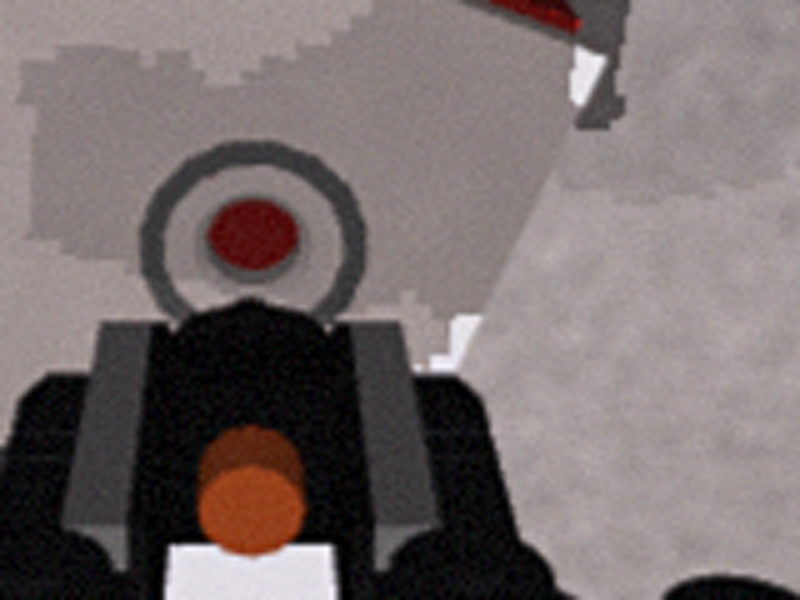

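The ring is centred at crop (253,246), i.e. image (277.2,246.8). The pin top is at crop (252,510), i.e. image (277,299.6).

```bash
python3 - <<'E'
from m import *
w=np.load('wl.npy',allow_pickle=True).item()
P=onz(w,277.2,246.8,.0515); 
for z in(.1055,): q=onz(w,277,299.6,z); print(P,q,(P-q)*1e3,proj(w,q+[0,0,-.0185])-[227,198])
a=np.array([onz(w,277.2+k*22.6/1.,246.8,.0515) for k in(-1,1)]);print(np.linalg.norm(a[0]-a[1]))
E
```

```text
[ 0.5438909  -0.09931542  0.0515    ] [ 0.54551742 -0.09927068  0.1055    ] [-1.62652267e+00 -4.47407831e-02 -5.40000000e+01] [50.01100428 80.80145129]
0.027827758792464023
```

Emit:
apply_moves:
  rows: [1, -1.5, 0, -5, 0, 1, 0, 0, -5, 0, 1, 0, 0, 0, 0, 1, 0, 0, 0, 0, 1, 0, 0, 0, 0]

```text
clock: 6.68
eef_pos: [0.542, -0.1007, 0.1003]
ee_rot: [-0.0, -0.046, 0.999, 0.0]
force: [-0.4, -0.3, -0.1]
gripper_width: 0.0159
grasp_force: 79.8
```

```bash
python3 - <<'E'
from holes import *
w,r=look('h3.png')
E
```

```text
[ 0.54195385 -0.10072012  0.10029849] [-0.35497422 -0.26601642 -0.09740886] 0.01589194297821495
pin px [276.62330623 297.28184282] 369 depthpt [ 0.54257981 -0.10008267  0.09485164] at z 0.09579849464648141 [ 0.54195795 -0.10013864  0.09579849]
pred hole px 277.83284302837 253.6212077262596
crop origin 227 208
```

View pics/h3.png

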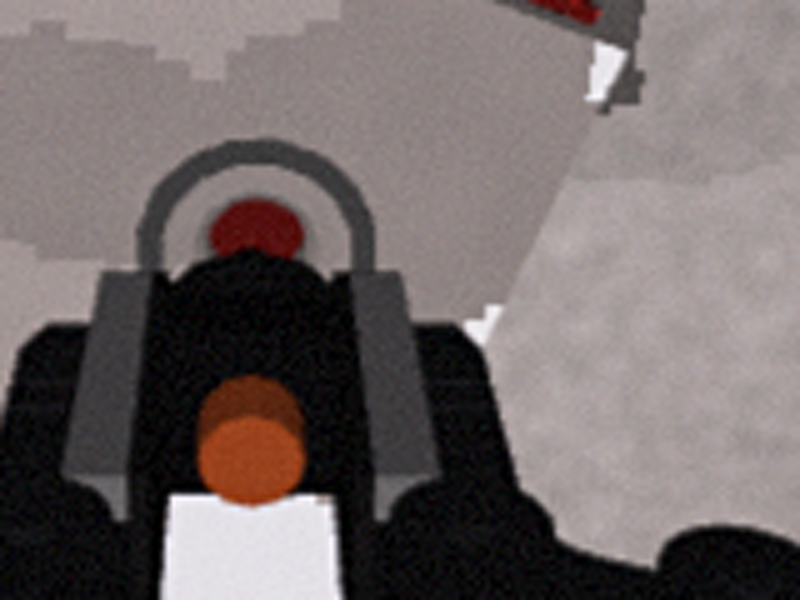

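The ring is centred at crop (256,251), i.e. image (277.9,257.8). The pin top is at crop (251,460), i.e. image (276.8,299.6). That was the tenth and last picture, so I work from numbers from here.

```bash
python3 - <<'E'
from m import *
w=np.load('wl.npy',allow_pickle=True).item()
P=onz(w,277.9,257.8,.0515); q=onz(w,276.8,299.6,.095); print(P,q,(P-q)*1e3)
E
```

```text
[ 0.54424742 -0.09923346  0.0515    ] [ 0.54369925 -0.09989832  0.095     ] [  0.54816715   0.66485463 -43.5       ]
```

Emit:
apply_moves:
  rows: [1, 0.5, 0.5, 0, 0, 1, 0, 0, -3, 0, 1, 0, 0, -3, 0, 1, 0, 0, -3, 0, 1, 0, 0, -3, 0, 1, 0, 0, 0, 0, 1, 0, 0, 0, 0]

```text
clock: 7.32
eef_pos: [0.5422, -0.1001, 0.0879]
ee_rot: [-0.0, -0.046, 0.999, 0.0]
force: [0.1, 0.3, -1.6]
gripper_width: 0.0157
grasp_force: 79.8
```

Emit:
apply_moves:
  rows: [1, 0, 0, -3, 0, 1, 0, 0, -3, 0, 1, 0, 0, 0, 0, 1, 0, 0, 0, 0]

```text
clock: 7.65
eef_pos: [0.5423, -0.1001, 0.0821]
ee_rot: [-0.0, -0.046, 0.999, 0.0]
force: [0.7, 0.2, 0.4]
gripper_width: 0.0159
grasp_force: 79.8
```

Emit:
apply_moves:
  rows: [1, 0, 0, -2, 0, 1, 0, 0, -2, 0, 1, 0, 0, 0, 0, 1, 0, 0, 0, 0]

```text
clock: 7.98
eef_pos: [0.5424, -0.1002, 0.0782]
ee_rot: [-0.0, -0.046, 0.999, 0.0]
force: [0.1, -0.2, -0.4]
gripper_width: 0.0159
grasp_force: 79.8
```

Emit:
apply_moves:
  rows: [1, 0, 0, -1, 0, 1, 0, 0, 0, 0, 1, 0, 0, 0, 0]

```text
clock: 8.23
eef_pos: [0.5425, -0.1002, 0.0773]
ee_rot: [0.0, -0.046, 0.999, 0.0]
force: [0.3, 0.0, -0.5]
gripper_width: 0.0157
grasp_force: 79.8
```

Emit:
apply_moves:
  rows: [1, 0, 0, -1, 0, 1, 0, 0, 0, 0, 1, 0, 0, 0, 0]

```text
clock: 8.48
eef_pos: [0.5425, -0.1002, 0.0763]
ee_rot: [0.0, -0.046, 0.999, 0.0]
force: [-0.5, -0.2, -0.3]
gripper_width: 0.016
grasp_force: 79.7
```

Emit:
apply_moves:
  rows: [1, 0, 0, -1, 0, 1, 0, 0, 0, 0, 1, 0, 0, 0, 0]

```text
clock: 8.73
eef_pos: [0.5426, -0.1002, 0.0756]
ee_rot: [0.0, -0.046, 0.999, 0.0]
force: [-0.8, 1.0, 1.9]
gripper_width: 0.0157
grasp_force: 80.5
```

Emit:
apply_moves:
  rows: [1, 0, 0, -1, 0, 1, 0, 0, 0, 0, 1, 0, 0, 0, 0]

```text
clock: 8.98
eef_pos: [0.5426, -0.1002, 0.0746]
ee_rot: [0.0, -0.046, 0.999, 0.0]
force: [-2.3, -0.3, 4.7]
gripper_width: 0.0161
grasp_force: 80.9
```

```bash
python3 - <<'E'
from h import *
s=get_state(); p=s['eef_pos'];print(p,s['force'],s['ft_torque'])
E
```

```text
[ 0.54258931 -0.10019976  0.07456908] [-2.3032726  -0.27996862  4.74511721] [0.14042102 0.35502304 0.0178525 ]
```

Emit:
apply_moves:
  rows: [1, -0.5, 0, 0, 0, 1, 0, 0, 1, 0, 1, 0, 0, 0, 0, 0.0, 0, 0, 0, 0, 0.0, 0, 0, 0, 0, 0.0, 0, 0, 0, 0, 0.0, 0, 0, 0, 0, 0.0, 0, 0, 0, 0]

```text
clock: 9.65
eef_pos: [0.5417, -0.1001, 0.0749]
ee_rot: [-0.0, -0.046, 0.999, 0.0]
force: [0.2, -0.8, 1.0]
gripper_width: 0.0425
grasp_force: 0.0
```

```bash
python3 - <<'E'
from holes import *
s=get_state();print(s['gripper_width'],s['force'],s['eef_pos'])
w=shot('wrist'); a,n=blob(w,orange(w),277,300,30); print(a,n,pt(w,*a))
t=shot('top'); d=shot('side'); np.save('wl.npy',w,allow_pickle=True)
for z in(.07,): print(onz(w,*a,z))
b,nb=blob(d,orange(d),*proj(d,[.543,-.0993,.07]),6); print('side',b,nb,proj(d,[.543,-.0993,.07]))
k=(w['img'].mean(2)<40)
E
```

```text
0.04250642940501942 [ 0.18280887 -0.81592754  0.96121656] [ 0.5416859  -0.10013421  0.07493585]
[276.08411215 299.6682243 ] 428 [ 0.54245616 -0.09971496  0.0711416 ]
[ 0.54321637 -0.0996485   0.07      ]
side [nan nan] 0 [316.65628804 189.51930534]m.py:7: RuntimeWarning: Mean of empty slice.
  ys,xs=np.nonzero(m&(w>0)); return np.array([xs.mean(),ys.mean()]),len(xs)
  ret = ret.dtype.type(ret / rcount)
```

Pin height of 71 mm matches a seated rivet with its pin up. I'm rising, closing the jaws and re-measuring.

Emit:
apply_moves:
  rows: [0, 0, 0, 8, 0, 0, 0, 0, 15, 0, 0, 0, 0, 20, 0, 1, 0, 0, 0, 0, 1, 0, 0, 0, 0, 1, 0, 0, 0, 0, 1, 0, 0, 0, 0, 1, 0, 0, 0, 0]

```text
clock: 10.47
eef_pos: [0.5413, -0.1, 0.1174]
ee_rot: [-0.001, -0.046, 0.999, 0.0]
force: [0.1, 0.3, 0.5]
gripper_width: -0.0
grasp_force: 0.0
```

```bash
cat > chk.py <<'E'
from m import *
s=get_state();print(s['gripper_width'],s['force'],s['eef_pos'])
for n in('wrist','top','side'):
    w=shot(n); u,v=proj(w,[.543,-.0995,.07]); r=20 if n=='wrist' else 5
    m=orange(w); sub=m[int(v-r):int(v+r),int(u-r):int(u+r)]
    print(n,u,v,sub.sum())
    if sub.sum():
        a,k=blob(w,m,u,v,r); print(' ',a,pt(w,*a))
    if n=='wrist':
        # heights around: points with local depth, in world
        U,V=np.meshgrid(np.arange(int(u)-35,int(u)+36),np.arange(int(v)-35,int(v)+36)); 
        d=np.linalg.inv(w['K'])@np.stack([U.ravel(),V.ravel(),np.ones(U.size)]); D=w['depth'][V.ravel(),U.ravel()]
        X=(w['R'].T@(d*D-w['t'][:,None])).T; ok=D>0
        im=w['img'][V.ravel(),U.ravel()].astype(int); og=m[V.ravel(),U.ravel()]; rr=np.hypot(X[:,0]-.543,X[:,1]+.0995)
        blk=ok&(im.mean(1)<45)&(rr<.014)&~og; wh=ok&(rr>.018)&(rr<.03)&(im.mean(1)>90)
        for nm,q in(('pin',og&ok),('black',blk),('cover',wh)): 
            if q.sum(): print(nm,q.sum(),np.percentile(X[q,2],[5,25,50,75,95]).round(4),X[q,:2].mean(0).round(4))
        hd=blk&(abs(X[:,2]-np.percentile(X[blk,2],90))<.002) if blk.any() else blk
        if hd.any(): print('head xy',X[hd,:2].min(0),X[hd,:2].max(0))
E
python3 chk.py
```

```text
-7.323137555727802e-06 [0.06380046 0.32865747 0.45624562] [ 0.54126085 -0.09995772  0.11736661]
wrist 276.1748909599601 258.0608806923975 134
  [275.8358209  257.84328358] [ 0.54187145 -0.09979511  0.07202403]
pin 134 [0.0697 0.0709 0.0713 0.0718 0.0723] [ 0.5423 -0.0998]
black 1479 [0.0535 0.0618 0.0647 0.1113 0.1201] [ 0.5365 -0.1002]
cover 1286 [0.0503 0.0509 0.0513 0.0517 0.0523] [ 0.5474 -0.0995]
head xy [ 0.52965474 -0.11108851] [ 0.53611285 -0.0891132 ]
top 315.01167969700145 242.67247412224606 0
side 316.6618383800352 189.4786724612639 13
  [316.15384615 189.46153846] [ 0.54431934 -0.09905498  0.07024795]
```

The cover is at 51.3 mm, the head top at 64.7 mm and the pin top at about 71.6 mm, so the rivet is fully seated with its pin up. Now I press the pin.

Emit:
apply_moves:
  rows: [1, 1, 0, -8, 0, 1, 0, 0, -8, 0, 1, 0, 0, -5, 0, 1, 0, 0, 0, 0, 1, 0, 0, 0, 0, 1, 0, 0, 0, 0]

```text
clock: 11.12
eef_pos: [0.543, -0.1002, 0.0972]
ee_rot: [-0.0, -0.046, 0.999, 0.0]
force: [-0.5, 0.6, 0.4]
gripper_width: 0.0002
grasp_force: 0.0
```

Emit:
apply_moves:
  rows: [1, 0, 0, -1, 0, 1, 0, 0, -1, 0, 1, 0, 0, -1, 0, 1, 0, 0, 0, 0, 1, 0, 0, 0, 0]

```text
clock: 11.53
eef_pos: [0.543, -0.1002, 0.0943]
ee_rot: [-0.0, -0.046, 0.999, 0.0]
force: [0.5, -0.1, -0.4]
gripper_width: 0.0
grasp_force: 0.0
```

Emit:
apply_moves:
  rows: [1, 0, 0, -1, 0, 1, 0, 0, -1, 0, 1, 0, 0, -1, 0, 1, 0, 0, 0, 0, 1, 0, 0, 0, 0]

```text
clock: 11.95
eef_pos: [0.5433, -0.1003, 0.0917]
ee_rot: [0.0, -0.046, 0.999, -0.0]
force: [-1.1, 0.3, 5.2]
gripper_width: -0.0002
grasp_force: 2.3
```

Emit:
apply_moves:
  rows: [1, 0, 0, -1, 0, 1, 0, 0, -1, 0, 1, 0, 0, 0, 0, 1, 0, 0, 0, 0]

```text
clock: 12.28
eef_pos: [0.5433, -0.1003, 0.0901]
ee_rot: [0.0, -0.046, 0.999, -0.0]
force: [-2.0, 0.6, 8.5]
gripper_width: 0.0
grasp_force: 3.9
```

Emit:
apply_moves:
  rows: [1, 0, 0, -1, 0, 1, 0, 0, -1, 0, 1, 0, 0, 0, 0, 1, 0, 0, 0, 0]

```text
clock: 12.62
eef_pos: [0.5433, -0.1003, 0.0882]
ee_rot: [0.0, -0.046, 0.999, -0.0]
force: [-3.5, 1.0, 7.9]
gripper_width: 0.0001
grasp_force: 4.4
```

Emit:
apply_moves:
  rows: [1, 0, 0, -1, 0, 1, 0, 0, -1, 0, 1, 0, 0, 0, 0, 1, 0, 0, 0, 0]

```text
clock: 12.95
eef_pos: [0.5433, -0.1003, 0.0862]
ee_rot: [0.0, -0.046, 0.999, -0.0]
force: [-2.1, 0.3, 9.9]
gripper_width: 0.0003
grasp_force: 4.4
```

Force is levelling off at about 9 N, so the pin is sliding. I continue in the same small steps.

Emit:
apply_moves:
  rows: [1, 0, 0, -1, 0, 1, 0, 0, -1, 0, 1, 0, 0, 0, 0, 1, 0, 0, 0, 0]

```text
clock: 13.28
eef_pos: [0.5433, -0.1002, 0.0842]
ee_rot: [0.0, -0.046, 0.999, -0.0]
force: [-1.6, 0.7, 8.6]
gripper_width: 0.0
grasp_force: 4.4
```

Emit:
apply_moves:
  rows: [1, 0, 0, -1, 0, 1, 0, 0, 0, 0, 1, 0, 0, 0, 0]

```text
clock: 13.53
eef_pos: [0.5433, -0.1003, 0.0833]
ee_rot: [0.0, -0.046, 0.999, -0.0]
force: [-2.0, 1.1, 9.7]
gripper_width: -0.0001
grasp_force: 4.4
```

Emit:
apply_moves:
  rows: [1, 0, 0, -1, 0, 1, 0, 0, 0, 0, 1, 0, 0, 0, 0]

```text
clock: 13.78
eef_pos: [0.5433, -0.1003, 0.0823]
ee_rot: [0.0, -0.046, 0.999, -0.0]
force: [-2.4, 0.7, 9.8]
gripper_width: -0.0003
grasp_force: 4.6
```

```bash
python3 -c "
from h import *
s=get_state();print(s['eef_pos'],s['force'])"
```

```text
[ 0.54327635 -0.10026073  0.08227446] [-2.3534052   0.74389933  9.79533279]
```

Emit:
apply_moves:
  rows: [1, 0, 0, -0.7, 0, 1, 0, 0, 0, 0, 1, 0, 0, 0, 0]

```text
clock: 14.03
eef_pos: [0.5433, -0.1003, 0.0817]
ee_rot: [0.0, -0.046, 0.999, -0.0]
force: [-2.9, 0.1, 10.4]
gripper_width: 0.0003
grasp_force: 5.1
```

Emit:
apply_moves:
  rows: [1, 0, 0, -0.7, 0, 1, 0, 0, 0, 0, 1, 0, 0, 0, 0]

```text
clock: 14.28
eef_pos: [0.5433, -0.1002, 0.0811]
ee_rot: [0.0, -0.046, 0.999, -0.0]
force: [-2.9, 0.8, 11.2]
gripper_width: -0.0002
grasp_force: 5.7
```

The force now climbs with travel (11 N, against 9 N while sliding), so the pin has bottomed. I back off and check.

Emit:
apply_moves:
  rows: [1, 0, 0, 3, 0, 1, 0, 0, 5, 0, 1, 0, 0, 10, 0, 1, 0, 0, 20, 0, 1, 0, 0, 0, 0, 1, 0, 0, 0, 0]

```text
clock: 14.78
eef_pos: [0.5441, -0.1005, 0.119]
ee_rot: [0.001, -0.046, 0.999, -0.0]
force: [1.1, -0.3, 0.3]
gripper_width: 0.0002
grasp_force: 0.0
```

```bash
python3 chk.py
```

```text
0.00020456269439900684 [ 1.08621208 -0.34264388  0.2829086 ] [ 0.54413057 -0.10051324  0.11899255]
wrist 277.7564864048817 252.12129595605734 151
  [277.55629139 249.90728477] [ 0.54445935 -0.09947943  0.06393858]
pin 151 [0.0633 0.064  0.0643 0.0647 0.0651] [ 0.5443 -0.0995]
black 1579 [0.0535 0.063  0.0644 0.109  0.1173] [ 0.5393 -0.1   ]
cover 1450 [0.0503 0.0509 0.0513 0.0517 0.0522] [ 0.549  -0.0998]
head xy [ 0.53276114 -0.11282927] [ 0.53888196 -0.08736504]
top 315.01167969700145 242.67247412224606 0
side 316.6618383800352 189.4786724612639 5
  [316.2 190.4] [ 0.54435155 -0.10293214  0.06479759]
```

The pin top (64.3 mm) is level with the head (64.4 mm) and the cover is back at rest at 51.3 mm. I retreat, open the gripper and hand in.

Emit:
apply_moves:
  rows: [0, 0, 0, 30, 0, 0, 0, 0, 30, 0, 0, 0, 0, 0, 0, 0, 0, 0, 0, 0]

```text
clock: 15.27
eef_pos: [0.5441, -0.1005, 0.179]
ee_rot: [0.001, -0.046, 0.999, -0.0]
force: [-0.4, 0.2, -0.6]
gripper_width: 0.0426
grasp_force: 0.0
```

```bash
python3 -c "
from bench import *
print(sign_off())"
```

```text
the job is handed in; nothing more can be done
None
```

The rivet is seated fully in the big cover's empty hole and its pin was then pushed flush at about 11 N, below the 17 N that flattens the seal; the cover sprang back, the gripper is open and clear, and I handed the job in at about 15 s (no verdict returned).

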